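Lay two tube offcuts in the V-notched marking cradle

TASK

Take the two tube offcuts off their sloping stands on the shop counter and lay them level in the pale wooden marking cradle, so that each rests in its V-notches on both bearers and cannot roll: the fat tube in the wide notches, the slim tube in the narrow ones, each sticking out about equally at both ends. Set them down, do not drop them, and leave the other goods on the counter where they are.

Things in the scene. Friction and masses are not known exactly. Their poses are not given: they have to be found in the camera images.
- fat_tube: Fat grey plastic tube offcut, 40 mm outside diameter, 170 mm long, about 90 to 185 g. Origin at its middle on the axis; x runs along the tube. It starts on its sloping stand at 25 degrees from level, its +x end up and roughly towards the robot; not fastened.
- slim_tube: Slim copper tube offcut, 22 mm outside diameter, 200 mm long, about 90 to 185 g. Origin at its middle on the axis; x runs along the tube. It starts on its sloping stand at 25 degrees from level, its +x end up and roughly towards the robot; not fastened.
- cradle: Fixed pale wooden cradle. Base 150 (x) x 200 (y) x 12 mm; origin: centre of its underside. Two upright bearers 14 mm thick at x = -50 and +50 mm (86 mm clear between), tops 57 mm above the counter. Each has a wide 90-degree V-notch (51 mm wide, 25 deep) at y = +50 mm and a narrow one (25 wide, 13 deep) at y = -50 mm. Seated tubes lie along the cradle's x.
- wide_seat (a point): Where the middle of the fat tube's axis comes when seated in the wide notches, midway between the bearers: 60 mm above the counter. Axes as the cradle's (x along the seated tube).
- narrow_seat (a point): Where the middle of the slim tube's axis comes when seated in the narrow notches, midway between the bearers: 60 mm above the counter. Axes as the cradle's (x along the seated tube).
- fat_stand: Fixed dark wooden sloping stand of the fat tube. Base 150 (x) x 76 x 12 mm; origin: centre of its underside. The tube climbs 25 degrees to the stand's +x (the end nearer the robot), its middle 115 mm above the origin. Two 12 mm V-saddles stand 50 mm either side of the middle along the tube (88 mm free between); a foot stop holds the lower end, to 4 mm above the axis; a spine 26 mm wide lies 49 mm below the axis.
- slim_stand: Fixed dark wooden sloping stand of the slim tube. Base 150 (x) x 76 x 12 mm; origin: centre of its underside. The tube climbs 25 degrees to the stand's +x (the end nearer the robot), its middle 115 mm above the origin. Two 12 mm V-saddles stand 50 mm either side of the middle along the tube (88 mm free between); a foot stop holds the lower end, to 4 mm above the axis; a spine 26 mm wide lies 49 mm below the axis.
- carton: Bystander: small closed carton with a yellow lid, 72 (x) x 92 (y) x 50 mm, loose. Origin at the centre of its underside.
- cup: Bystander: yellow plastic cup, 72 mm across the rim, 90 mm high, loose. Origin at the centre of its underside.
- tee: Bystander: brass pipe tee, 70 mm long (x), about 45 mm deep (y) and 36 mm high, loose. Origin at its underside below the middle of the long barrel.
Mind the look-alikes: they are no part of the job. Several things have the shape of the cradle; the one meant has the colours described above. Leave any orange look-alike of the fat_tube alone.

How it is judged:
By the outcome, as a careful person would: the job done as asked, in the order asked, and still so for the second after the job is handed in, with the robot touching nothing.
It also fails if it takes over 66 s, if anything falls off the work surface, if the arm or the gripper's body presses on something with over 40 N, if the wrist force passes 120 N, or if a joint passes its speed limit or range.

ROBOT

A 6-joint arm with a two-finger parallel gripper is mounted at the origin on the work surface. World frame = base frame: x ahead of the robot, y to its left, z up, the work surface at z = 0. Lengths are in m, angles in rad, forces in N, time in s.
With the tool pointing down it reaches from about 0.35 to 1 m from the base axis. Payload 7.1 kg.
Tool frame: the origin (TCP) lies between the finger pads; the fingertips stand 22 mm ahead of it and the grasp point (between the pads) lies 3 mm ahead of it; z points along the fingers, y is the line along which they close (so a half turn about z gives the same grasp; the last joint's range is limited). The gripper opens to 85 mm and grips with 20 to 120 N. Pads are 22 mm wide; open, the fingers measure 114 mm over their backs; the gripper's body (76 mm by 85 mm) begins 54 mm behind the grasp point. The pads swing forward as they close: fully open they stand 13 mm farther back than shut.
Start: joints at [1.328, 0.423, 1.63, -0, 1.089, -0.019], TCP at [0.139, 0.609, 0.253] pointing down, gripper open.
Joint ranges: [-3, 3], [-0.9, 2.11], [0.09, 2.58], [-1.31, 4.45], [0.11, 2.69], [-2.54, 2.54]. Speed limits (rad/s): [2.39, 2.39, 3.01, 3.14, 3.14, 3.14].

INTERFACE

Orientations are given as a rotation vector (axis times angle).
In Python, from rig import manip gives the robot as it stands. The module is installed in compiled form; this text tells all that it offers. Calls block until the motion is done:
- manip.move_to(position, orientation): joint-space move of the TCP to a pose.
- manip.servo_line(position, orientation=None, rate=0.15): straight line of the TCP; orientation=None keeps the orientation; rate is the mean speed in m/s.
- manip.set_joints(angles): joint-space move.
- manip.command_gripper(opening, f_grip=None): finger opening in m; f_grip is the grip in N (None keeps the last); returns when the fingers have stopped.
- manip.hold(seconds).
- manip.solve_ik(position, orientation): joint angles nearest the present ones, or None.
- manip.camera(name): name is "scene" or "top" or "wrist"; returns a dict with "image" (400x640x3 uint8, red, green, blue), "fx", "fy", "cx", "cy" (pixels), "cam_to_world" (4x4, takes a point from camera to world coordinates); the wrist camera has in their place "mount" (4x4, takes a point from camera to tool coordinates, whose origin is the TCP and whose axes are the flange's). Camera axes: x right, y down, z forward; pixel columns grow to the right and rows downward; lengths in m; the calibration is good to about 2 mm. A picture is of the moment at which its call begins: read the wrist's pose just before it. There is no depth.
A pose or a line that the arm cannot do raises manip.IKError and nothing moves.
- manip.sign_off(): hands the job in; it is judged then, once.
Readings, each from a call of its own:
- manip.get_time(): time.
- manip.get_joint_positions(): joint angles.
- manip.get_joint_vel(): joint speeds.
- manip.get_tau(): joint torques, N m.
- manip.get_position(): TCP position.
- manip.get_ee_rot(): TCP orientation.
- manip.get_contact_force(): force on the tool from outside, world axes, zero at the start.
- manip.get_torque(): the same for the moment, N m.
- manip.get_width(): finger opening in m.
- manip.get_grip_force(): force on a finger pad.
Only numpy, scipy, OpenCV 4.12 (cv2) and the standard library are available. Lean on these libraries where they do the work, as an engineer would, in place of code of your own. Each camera call takes 0.05 s, during which the arm holds its last target. There are 200 camera calls.

## Working session

There is one attempt and no reset: what is moved stays moved. The work goes in short steps, each a Python script; the robot and the scene stay as the last script left them, time stands still between calls to the robot, and variables do not carry over. Pictures are saved under pics/ and viewed, at most 10 in all, crops included, and the job is handed in when it is done.

```bash
mkdir -p pics
python3 - <<'E'
from rig import manip
import cv2,numpy as np
for n in("scene","top"):
    c=manip.camera(n); cv2.imwrite(f"pics/{n}0.png",c["image"][:,:,::-1]); np.savez(f"{n}0.npz",**c)
    print(n,c["fx"],c["fy"],c["cx"],c["cy"],np.round(c["cam_to_world"],3).tolist())
c=manip.camera("wrist");print(np.round(c["mount"],3).tolist(),c["fx"]);print(manip.get_position(),manip.get_ee_rot(),manip.get_time())
E
```

```text
scene 456.861243354791 456.861243354791 313.04630423542346 196.8925542708518 [[-0.851, 0.321, -0.416, 1.051], [0.526, 0.53, -0.665, 1.002], [0.007, -0.785, -0.62, 0.906], [0.0, 0.0, 0.0, 1.0]]
top 394.7732626070264 394.7732626070264 313.21921963525955 201.6775799732746 [[0.015, -0.999, 0.05, 0.446], [-1.0, -0.015, -0.001, 0.132], [0.002, -0.05, -0.999, 1.289], [0.0, 0.0, 0.0, 1.0]]
[[0.0, -0.95, -0.311, 0.081], [1.0, -0.001, 0.002, 0.0], [-0.002, -0.311, 0.95, -0.121], [0.0, 0.0, 0.0, 1.0]] 294.6627091111031
[0.13858022 0.60906704 0.252725  ] [-3.50766908e-01 -3.12180143e+00  1.76454247e-03] 0.15
```

View pics/scene0.png

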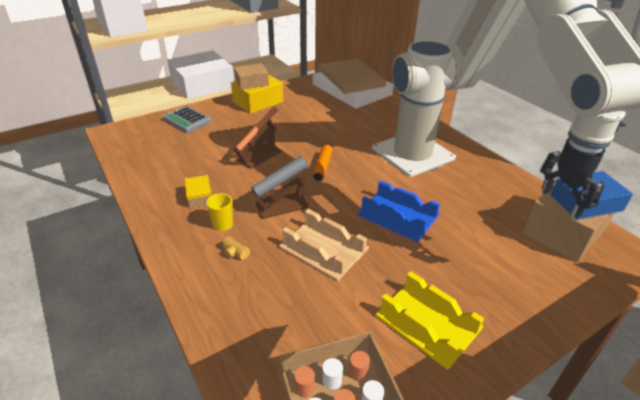

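View pics/top0.png

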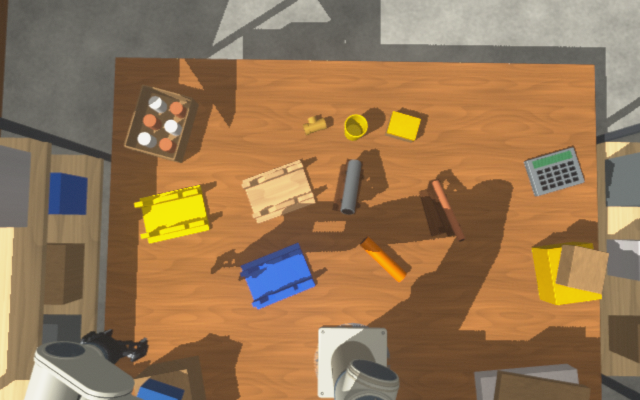

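Candidates for the cradle, in the top view: pale wood (278,190), blue (278,277) and yellow (173,213). The pale wooden one fits the description. For the fat tube they are grey (349,186) and orange (384,260), and I want the grey one. The copper tube is at (447,210). I'll confirm with an enlarged crop and take the first measurements.

```bash
cat > h.py <<'E'
import numpy as np,cv2
def ray(c,uv):
    T=c["cam_to_world"];d=np.array([(uv[0]-c["cx"])/c["fx"],(uv[1]-c["cy"])/c["fy"],1.]);d=T[:3,:3]@d
    return T[:3,3],d
def onz(c,uv,z):
    o,d=ray(c,uv);return o+d*(z-o[2])/d[2]
def proj(c,p):
    T=c["cam_to_world"];q=T[:3,:3].T@(np.asarray(p)-T[:3,3]);return q[:2]/q[2]*float(c["fx"])+[c["cx"],c["cy"]]
E
python3 - <<'E'
from h import *
t=np.load("top0.npz");s=np.load("scene0.npz")
a=cv2.resize(t["image"][140:250,235:475],None,fx=3.3,fy=3.3,interpolation=cv2.INTER_CUBIC)
b=cv2.resize(s["image"][105:280,230:380],None,fx=1.3*1,fy=1.3,interpolation=cv2.INTER_CUBIC)
b=cv2.resize(s["image"][205:280,230:470],None,fx=3.3,fy=3.1,interpolation=cv2.INTER_CUBIC)
im=np.vstack([a,b[:, :a.shape[1]]])[:,:,::-1];cv2.imwrite("pics/crop.png",im);print(im.shape)
img=t["image"];hsv=cv2.cvtColor(img,cv2.COLOR_RGB2HSV)
for p in[(278,190),(260,185),(349,186),(350,170),(447,210),(437,190),(455,228),(300,240),(500,170)]:print(p,hsv[p[1],p[0]])
E
```

```text
(595, 792, 3)
(278, 190) [ 18 108 238]
(260, 185) [ 20 107 241]
(349, 186) [ 80   6 134]
(350, 170) [ 80   6 139]
(447, 210) [ 10 145 127]
(437, 190) [ 11 154 230]
(455, 228) [ 10 147 125]
(300, 240) [ 13 138 113]
(500, 170) [ 14 163 199]
```

View pics/crop.png

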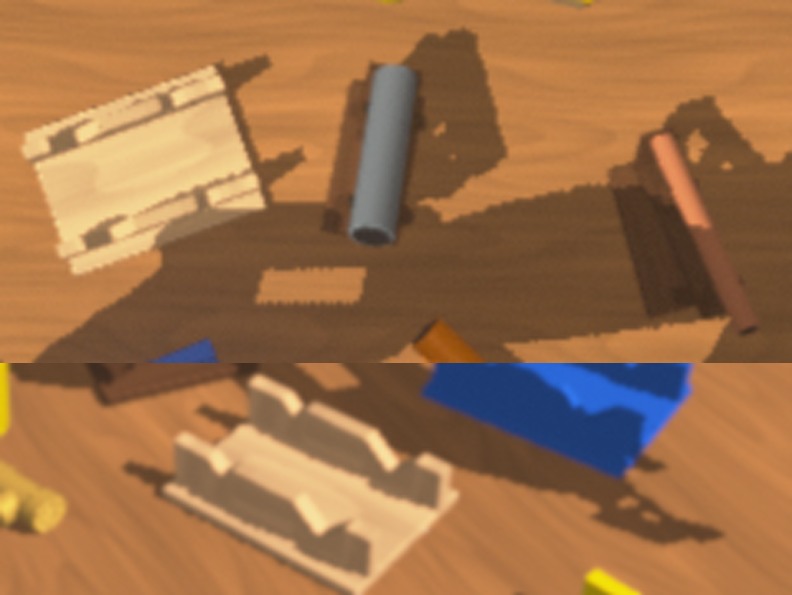

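The crop confirms the pale cradle (crop 145,170, which is top-view 279,191). Its wide notches are on the left (+y) side and its narrow ones on the right, and it is yawed about +20°. The grey tube runs along crop (385,155) and the copper tube along (705,235). Next I'll measure all three.

Run:
```python
from h import *
t=np.load("top0.npz");img=t["image"];hsv=cv2.cvtColor(img,cv2.COLOR_RGB2HSV).astype(int);H,S,V=hsv[...,0],hsv[...,1],hsv[...,2]
def big(m,box):
    z=np.zeros(m.shape,np.uint8);x0,y0,x1,y1=box;z[y0:y1,x0:x1]=m[y0:y1,x0:x1]
    n,l,st,_=cv2.connectedComponentsWithStats(z);k=1+np.argmax(st[1:,4]);ys,xs=np.where(l==k);return np.c_[xs,ys].astype(np.float32)
def rect(p):
    b=cv2.boxPoints(cv2.minAreaRect(p));return b[np.argsort(b[:,1])]
p=big((S<40)&(V>60),(330,150,375,220));b=rect(p);lo,up=b[:2].mean(0),b[2:].mean(0)
def tube(n,lo,up,L,r):
    c=np.cos(.4363);s=np.sin(.4363)
    A=onz(t,lo,.115-L/2*s+r*c*.5);B=onz(t,up,.115+L/2*s+ .0)
    M=(A+B)/2;d=B-A;print(n,lo,up,"A",A.round(3),"B",B.round(3),"horiz len",np.hypot(*d[:2]).round(4),"exp",(L*c).round(4),"mid",M.round(4),"yaw(up dir)",np.degrees(np.arctan2(d[1],d[0])).round(1))
tube("fat",lo,up,.17,.02)
m=((H<=11)&(S>120)&(V>95));p=big(m,(425,172,470,245));b=rect(p);print(len(p),b.tolist())
tube("slim",b[:2].mean(0),b[2:].mean(0),.2,.011)
m=(H>=15)&(H<=24)&(S<135)&(V>150);p=big(m,(235,150,320,230));b=cv2.boxPoints(cv2.minAreaRect(p));print("cradle",len(p),b.round(1).tolist())
q=np.array([onz(t,x,.012) for x in b]);print(q.round(4).tolist(),[np.linalg.norm(q[i]-q[(i+1)%4]).round(4) for i in range(4)],q.mean(0).round(4),[np.degrees(np.arctan2(*(q[(i+1)%4]-q[i])[[1,0]])).round(1) for i in range(4)])
```

```text
fat [354.34 159.62] [346.96 211.28] A [0.637 0.006 0.088] B [0.477 0.033 0.151] horiz len 0.1624 exp 0.1541 mid [0.557  0.0195 0.1195] yaw(up dir) 170.6
484 [[437.677978515625, 178.76962280273438], [430.1351318359375, 182.2352294921875], [464.73651123046875, 237.66165161132812], [457.19366455078125, 241.12725830078125]]
slim [433.90656 180.50243] [460.9651  239.39445] A [ 0.578 -0.241  0.078] B [ 0.401 -0.294  0.157] horiz len 0.1842 exp 0.1813 mid [ 0.4894 -0.2671  0.1175] yaw(up dir) -163.3
cradle 2728 [[239.60000610351562, 180.5], [300.3999938964844, 158.8000030517578], [316.0, 202.3000030517578], [255.1999969482422, 224.10000610351562]]
[[0.5752, 0.37, 0.012], [0.6493, 0.1741, 0.012], [0.5082, 0.1212, 0.012], [0.4349, 0.3162, 0.012]] [np.float64(0.2095), np.float64(0.1507), np.float64(0.2083), np.float64(0.1503)] [0.5419 0.2454 0.012 ] [np.float64(-69.3), np.float64(-159.5), np.float64(110.6), np.float64(21.0)]
```

Cradle about (0.5435, 0.2413), yaw 20.6°, and its 150 mm width checks out. Tube middles are fat (0.557, 0.020) and slim (0.489, -0.267), with lengths close to nominal. Now the first move: wrist looks over the cradle and the fat tube.

```bash
cat >> h.py <<'E'
from scipy.spatial.transform import Rotation as R
def orient(yaw,tilt):  # tool x along up-dir d at yaw(deg), tilt(deg)
    y,t=np.radians([yaw,tilt]);x=np.array([np.cos(y)*np.cos(t),np.sin(y)*np.cos(t),np.sin(t)])
    z=np.array([np.cos(y)*np.sin(t),np.sin(y)*np.sin(t),-np.cos(t)])
    return np.c_[x,np.cross(z,x),z]
def tcp(p,Rm,back=.003): return np.asarray(p)-back*Rm[:,2]   # TCP so that point p lies `back` ahead of it
def rv(Rm): return R.from_matrix(Rm).as_rotvec()
def wrist(manip,name):
    P=manip.get_position();Q=R.from_rotvec(manip.get_ee_rot()).as_matrix();c=manip.camera("wrist")
    T=np.eye(4);T[:3,:3]=Q;T[:3,3]=P;c["cam_to_world"]=T@c.pop("mount");np.savez(name+".npz",**c)
    cv2.imwrite(f"pics/{name}.png",c["image"][:,:,::-1]);return c
E
python3 - <<'E'
from h import *
from rig import manip
Rc=orient(200.6,0);manip.move_to([.5435,.2413,.22],rv(Rc));wrist(manip,"wc")
Rf=orient(170.6,25);manip.move_to(tcp([.557,.0195,.115],Rf,.12),rv(Rf));wrist(manip,"wf")
print(manip.get_time(),manip.get_joint_positions(),manip.get_contact_force())
a=cv2.imread("pics/wc.png");b=cv2.imread("pics/wf.png");cv2.imwrite("pics/w1.png",cv2.resize(np.vstack([a[60:360],b[60:360]]),(640,600)))
E
```

```text
3.1667 [-0.02487052  0.62320141  1.42820897  0.0581006   1.52267603 -1.44976631] [-0.80736129  0.34046909 -0.61461901]
```

View pics/w1.png

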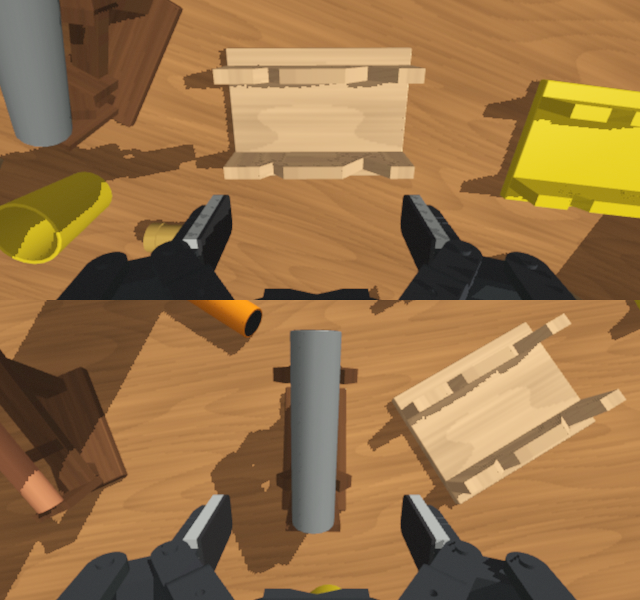

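The upper half of the picture is the cradle view. The back base edge is at row about 108 (cols 226–411) and the near bearer top edge at row about 238 (cols 224–414), with the wide notch on the right and the narrow one on the left. The lower half is the grey tube at cols 291–341, rows about 90–292, nearly centred. I'll refine both, grasp the fat tube and lift it a little.

```bash
cat >> h.py <<'E'
def onplane(c,uv,p,n):
    o,d=ray(c,uv);return o+d*(n@(p-o))/(n@d)
def comp(m,box):
    z=np.zeros(m.shape,np.uint8);x0,y0,x1,y1=box;z[y0:y1,x0:x1]=m[y0:y1,x0:x1]
    n,l,st,_=cv2.connectedComponentsWithStats(z);return l==1+np.argmax(st[1:,4])
def wtube(c,m,Rt,P,r):
    """mask, tool R, nominal middle P -> refined middle, yaw, length"""
    ys=np.where(m.any(1))[0];e=np.array([[y,np.where(m[y])[0].min(),np.where(m[y])[0].max()+1] for y in ys])
    k=e[10:-12];f=np.polyfit(k[:,0],k[:,1:].mean(1),1);n=Rt[:,2];col=lambda y:np.polyval(f,y)
    mid=int(ys.mean());w=np.diff([onplane(c,(u,mid),P,n) for u in e[mid-ys[0],1:]],axis=0)
    U,L=[onplane(c,(col(y),y),P-r*n,n) for y in(ys[0],ys[-1]+1)]
    u,l=[onplane(c,(col(y),y),P,n) for y in(ys[0],ys[-1]+1)];d=u-l;d/=np.linalg.norm(d)
    M=(u+l)/2;M=M+d*(d@((U+L)/2-M));
    return M,np.degrees(np.arctan2(d[1],d[0])),np.linalg.norm(U-L),np.linalg.norm(w),(ys[0],ys[-1],f)
E
python3 - <<'E'
from h import *
from rig import manip
c=np.load("wc.npz");hsv=cv2.cvtColor(c["image"],cv2.COLOR_RGB2HSV).astype(int);H,S,V=np.moveaxis(hsv,2,0)
print(hsv[60+120,320],hsv[60+20,320],hsv[60+57,320],hsv[60+160,300])
m=comp((H>=14)&(H<=25)&(S<125)&(V>120),(195,95,440,245))
ys=np.where(m.any(1))[0];print("rows",ys[0],ys[-1]);ex={y:(np.where(m[y])[0].min(),np.where(m[y])[0].max()+1) for y in ys}
for y in (ys[0]+3,ys[0]+6,128,134,140,ys[-1]-6,ys[-1]-3):print(y,ex.get(y))
a=ex[ys[0]+3];b=ex[ys[-1]-3]
B=[onz(c,(u,ys[0]),.012) for u in a];F=[onz(c,(u,ys[-1]+1),.057) for u in b]
for q in(B,F):
    d=q[1]-q[0];print(np.round(q,4).tolist(),np.linalg.norm(d).round(4),"yaw",(np.degrees(np.arctan2(d[1],d[0]))-90).round(2))
x=np.array([np.cos(np.radians(20.6)),np.sin(np.radians(20.6)),0]);mB,mF=np.mean(B,0),np.mean(F,0)
print("sep",(mF-mB)@x,"exp .132; centre from B",(mB+.075*x).round(4),"from F",(mF-.057*x).round(4))
c=np.load("wf.npz");hsv=cv2.cvtColor(c["image"],cv2.COLOR_RGB2HSV).astype(int);H,S,V=np.moveaxis(hsv,2,0)
m=comp((S<50)&(V>70),(265,60,370,305));print(wtube(c,m,orient(170.6,25),np.array([.557,.0195,.115]),.02))
E
```

```text
[ 17 101 218] [ 15 149 175] [ 17  95 227] [ 15 111 138]
rows 107 239
110 (np.int64(226), np.int64(412))
113 (np.int64(226), np.int64(412))
128 (np.int64(216), np.int64(425))
134 (np.int64(213), np.int64(425))
140 (np.int64(214), np.int64(425))
233 (np.int64(224), np.int64(414))
236 (np.int64(224), np.int64(414))
[[0.5056, 0.1271, 0.012], [0.4359, 0.3124, 0.012]] 0.198 yaw 20.63
[[0.6318, 0.1725, 0.057], [0.5609, 0.3614, 0.057]] 0.2018 yaw 20.58
sep 0.13413403949572966 exp .132; centre from B [0.541  0.2461 0.012 ] from F [0.543  0.2469 0.057 ]
(array([0.55213039, 0.0210271 , 0.11735655]), np.float64(169.85828898547757), np.float64(0.1680277179178334), np.float64(0.039882726107279436), (np.int64(90), np.int64(293), array([-1.34762439e-02,  3.17155137e+02])))
```

Both measurements check out: fat tube length 168 mm and diameter 40 mm, cradle 200 × 132 mm. I'll grasp the fat tube, lift it, carry it over the wide notches and take a wrist look.

Run:
```python
from h import *
from rig import manip
Rf=orient(169.9,25);M=np.array([.5521,.0210,.115])
manip.servo_line(tcp(M,Rf,.12),rv(Rf),.1)
manip.servo_line(tcp(M,Rf),rate=.12)
print("f",manip.get_contact_force())
manip.command_gripper(0.03,45);print("w",manip.get_width(),manip.get_grip_force())
manip.servo_line(tcp(M,Rf,.083),rate=.1);print("w",manip.get_width(),manip.get_contact_force(),manip.get_position())
Rc=orient(200.6,0);W=np.array([.5244,.2933,.060])
manip.move_to(tcp(W+[0,0,.12],Rc),rv(Rc));manip.hold(.3);wrist(manip,"wh");print(manip.get_contact_force(),manip.get_time(),manip.get_position())
```

```text
f [-0.1637397  -0.57911071 -0.19559675]
w 0.038839931191476836 45.00161647796631
w 0.03889890026807896 [ 0.94982216 -0.14672429 -1.57666426] [0.58598644 0.0149294  0.18960978]
[ 0.23457585 -0.17975751 -1.25095896] 7.4333 [0.52487685 0.29254085 0.1828402 ]
```

View pics/wh.png

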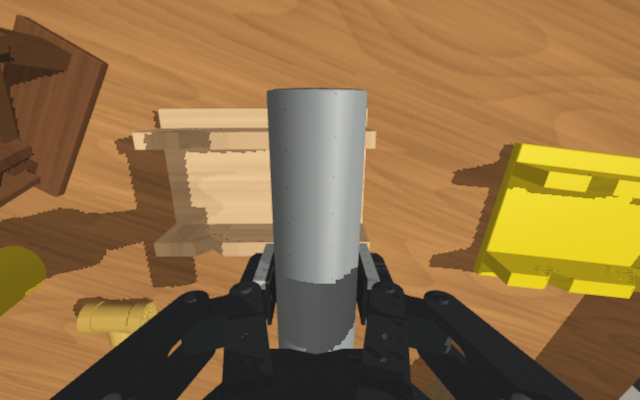

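The fat tube is held level above the wide notches: its near end is at row about 89 (cols 267–366), the back bearer's ends are at (132,142) and (376,139), and the base back edge is at row 109. I'll check how it sits in the grip and recheck the cradle position from this view.

Run:
```python
from h import *
c=np.load("wh.npz");hsv=cv2.cvtColor(c["image"],cv2.COLOR_RGB2HSV).astype(int);H,S,V=np.moveaxis(hsv,2,0)
m=comp((S<50)&(V>80),(255,60,378,240));Rc=orient(200.6,0);P=np.array([.52488,.29254,.18284])
ys=np.where(m.any(1))[0];print(ys[0],ys[-1]);n=Rc[:,2]
for y in (100,150,200):
    x=np.where(m[y])[0];u=(x.min()+x.max()+1)/2;q=onplane(c,(u,y),P+.003*n,n);print(y,x.min(),x.max(),"tool xy",((q-P)@Rc).round(4))
x=np.where(m[ys[0]+2])[0];q=onplane(c,(x.mean(),ys[0]),P-.017*n,n);print("end in tool",((q-P)@Rc).round(4))
m=comp((H>=14)&(H<=25)&(S<125)&(V>100),(120,95,268,262));e=[(y,np.where(m[y])[0].min()) for y in (111,115,136,140,144)];print(e)
ys=np.where(m.any(1))[0];print(ys[0],ys[-1])
x=np.array([np.cos(np.radians(20.6)),np.sin(np.radians(20.6)),0]);y=np.array([-x[1],x[0],0]);C=np.array([.542,.2465,0])
m2=comp((H>=14)&(H<=25)&(S<125)&(V>100),(360,95,400,262));r=np.where(m2)[1].max()+1;print("right col",r)
for uv,z in [((e[0][1],111),.012),((200,ys[0]),.012),((e[3][1],140),.057),((r,140),.057)]:
    q=onz(c,uv,z)-C;print(uv,z,"cradle x,y",(q@x).round(4),(q@y).round(4))
```

```text
89 239
100 278 366 tool xy [0.0814 0.0036 0.003 ]
150 278 363 tool xy [0.0616 0.003  0.003 ]
200 279 360 tool xy [0.0396 0.0027 0.003 ]
end in tool [ 0.0848  0.0026 -0.017 ]
[(111, np.int64(158)), (115, np.int64(158)), (136, np.int64(132)), (140, np.int64(133)), (144, np.int64(134))]
108 256
right col 376
(np.int64(158), 111) 0.012 cradle x,y -0.0727 -0.0992
(200, np.int64(108)) 0.012 cradle x,y -0.0754 -0.0591
(np.int64(133), 140) 0.057 cradle x,y -0.0511 -0.1007
(np.int64(376), 140) 0.057 cradle x,y -0.0507 0.0999
```

The cradle estimate is confirmed to within 1 mm and the tube is centred in the grip. Lowering it now, watching the force, then releasing and looking at the slim tube.

```bash
cat >> h.py <<'E'
def lower(manip,W,Rc,lim=4.):
    manip.servo_line(tcp(W+[0,0,.006],Rc),rv(Rc),.12);manip.hold(.2);f0=manip.get_contact_force()[2]
    for h in np.arange(.005,-.0045,-.001):
        manip.servo_line(tcp(W+[0,0,h],Rc),rate=.02);f=manip.get_contact_force()[2]-f0
        if f>lim: break
    print("lowered h",h,"f",f,"z",manip.get_position()[2])
E
python3 - <<'E'
from h import *
from rig import manip
Rc=orient(200.6,0);W=np.array([.5244,.2933,.060])
lower(manip,W,Rc)
manip.command_gripper(.06);p=manip.get_position();print(p,manip.get_width(),manip.get_contact_force())
manip.servo_line(p+[0,0,.13],rate=.2)
wrist(manip,"wp")
Rs=orient(-163.3,25);P=np.array([.4894,-.2671,.115]);manip.command_gripper(.085);manip.move_to(tcp(P,Rs,.13),rv(Rs));manip.hold(.2);c=wrist(manip,"ws")
print(manip.get_time())
a=cv2.imread("pics/wp.png");b=cv2.imread("pics/ws.png");cv2.imwrite("pics/w2.png",np.vstack([a[60:360],b[60:360]]))
E
```

```text
lowered h 0.002 f 5.000676452567677 z 0.0653310127051308
[0.52436876 0.29335239 0.06491872] 0.05997082226428178 [-0.67273405 -0.61517857 -0.21897411]
13.525
```

View pics/w2.png

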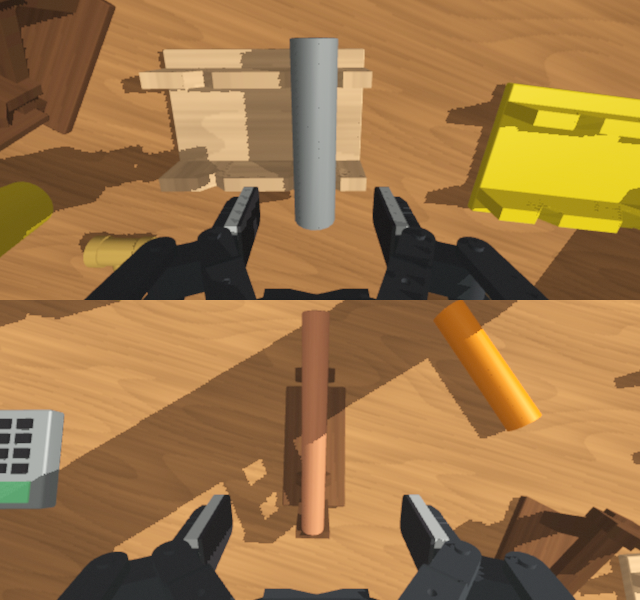

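The grey tube rests in both wide notches (cols 291–338, rows 98–289 in image coordinates). The copper tube runs from about (315,71) to (313,294). I'll refine that with a mask, check it, then grasp.

Run:
```python
from h import *
from rig import manip
c=np.load("ws.npz");hsv=cv2.cvtColor(c["image"],cv2.COLOR_RGB2HSV).astype(int);H,S,V=np.moveaxis(hsv,2,0)
m=comp((H<=11)&(S>80)&(V>95),(295,55,335,305));Rs=orient(-163.3,25);P=np.array([.4894,-.2671,.115])
M,yaw,L,w,i=wtube(c,m,Rs,P,.011);print(M,yaw,L,w,i)
n=Rs[:,2];U,D=[onplane(c,uv,P-.011*n,n) for uv in((315,71),(313,294))];print("hand",(U+D)/2,np.linalg.norm(U-D),np.degrees(np.arctan2(*(U-D)[[1,0]])))
if abs(L-.2)<.006 and abs(w-.022)<.004 and abs(yaw+163.3)<4 and np.linalg.norm(M-P)<.02:
    P2=M.copy();P2[2]=.115;Rs=orient(yaw,25);Rc=orient(200.6,0)
    manip.servo_line(tcp(P2,Rs,.12),rv(Rs),.1);manip.servo_line(tcp(P2,Rs),rate=.12);print("f",manip.get_contact_force())
    manip.command_gripper(.012,45);print("w",manip.get_width(),manip.get_grip_force(),manip.get_contact_force())
    manip.servo_line(tcp(P2,Rs,.083),rate=.1);p=manip.get_position();manip.servo_line(p+[0,0,.09],rv(Rc),.15)
    N=np.array([.542+.0176,.2465-.0468,.060]);manip.move_to(tcp(N+[0,0,.2],Rc),rv(Rc));manip.servo_line(tcp(N+[0,0,.1],Rc),rate=.15);manip.hold(.3);wrist(manip,"wn")
    print("w",manip.get_width(),manip.get_contact_force(),manip.get_time(),manip.get_position())
```

```text
[ 0.48735673 -0.27134176  0.11648099] -168.11918324603351 0.19826304812502066 0.021070288162720226 (np.int64(71), np.int64(294), array([-7.54793074e-02,  3.24546029e+02]))
hand [ 0.4903023  -0.2667803   0.12669131] 0.19654730193197242 -163.84723069353876
```

The mask leaked on some rows: its slope disagrees with both the top view (-163.3°) and the hand points (-163.8°). I'll refit using only rows whose width is plausible, then grasp if the results agree.

Run:
```python
from h import *
from rig import manip
c=np.load("ws.npz");hsv=cv2.cvtColor(c["image"],cv2.COLOR_RGB2HSV).astype(int);H,S,V=np.moveaxis(hsv,2,0)
m=comp((H<=11)&(S>80)&(V>95),(295,55,335,305))
e=np.array([[y,np.where(m[y])[0].min(),np.where(m[y])[0].max()+1] for y in range(75,292)])
w=e[:,2]-e[:,1];print(e[::24].tolist())
exp=np.interp(e[:,0],[71,294],[27,22]);k=e[abs(w-exp)<=2];f=np.polyfit(k[:,0],k[:,1:].mean(1),1);print(len(k),np.polyval(f,[71,182,294]))
P=np.array([.4894,-.2671,.115]);Rs=orient(-163.3,25);n=Rs[:,2]
q=[(np.polyval(f,y),y) for y in(71,295)]
u,l=[onplane(c,a,P,n) for a in q];U,L=[onplane(c,a,P-.011*n,n) for a in q];d=(u-l)/np.linalg.norm(u-l);M=(u+l)/2;M=M+d*(d@((U+L)/2-M));yaw=np.degrees(np.arctan2(d[1],d[0]));print(M,yaw)
if len(k)>60 and abs(yaw+163.6)<1.5 and np.linalg.norm(M-[.4859,-.2682,.1165])<.004:
    P2=M.copy();P2[2]=.115;Rs=orient(yaw,25);Rc=orient(200.6,0)
    manip.servo_line(tcp(P2,Rs,.12),rv(Rs),.1);manip.servo_line(tcp(P2,Rs),rate=.12);print("f",manip.get_contact_force())
    manip.command_gripper(.012,45);print("w",manip.get_width(),manip.get_grip_force(),manip.get_contact_force())
    manip.servo_line(tcp(P2,Rs,.083),rate=.1);p=manip.get_position();manip.servo_line(p+[0,0,.09],rv(Rc),.15)
    N=np.array([.542+.0176,.2465-.0468,.060]);manip.move_to(tcp(N+[0,0,.2],Rc),rv(Rc));manip.servo_line(tcp(N+[0,0,.1],Rc),rate=.15);manip.hold(.3);wrist(manip,"wn")
    print("w",manip.get_width(),manip.get_contact_force(),manip.get_time(),manip.get_position())
```

```text
[[75, 303, 329], [99, 302, 329], [123, 303, 328], [147, 302, 328], [171, 302, 327], [195, 301, 323], [219, 302, 309], [243, 301, 308], [267, 301, 309], [291, 303, 309]]
118 [316.11384034 314.22500039 312.31914387]
[ 0.48631485 -0.26788935  0.11648372] -164.32477632262643
f [ 0.70994192  0.48051372 -0.493507  ]
w 0.020499145580838655 44.302611351013184 [ 1.42114635 -4.41056715  1.21503115]
w 0.02029167708666667 [-0.02829909  0.83907919 -1.18765277] 20.0667 [0.5598442  0.19982049 0.16362007]
```

View pics/wn.png

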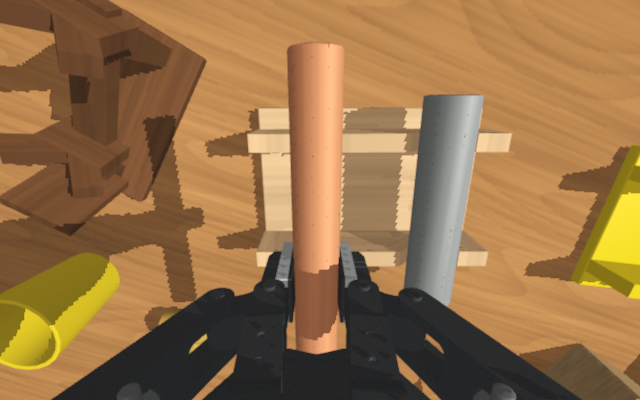

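The copper tube is held level over the narrow side (near end at row 43, cols 288–343), and the grey tube is seated on the right. I'll check the end offset, correct the position along the axis, lower and release.

Run:
```python
from h import *
from rig import manip
c=np.load("wn.npz");Rc=orient(200.6,0);P=np.array([.55984,.19982,.16362]);n=Rc[:,2]
e=(onplane(c,(315.5,43),P-.008*n,n)-P)@Rc;l=(onplane(c,((293+340)/2,200),P+.003*n,n)-P)@Rc;print("end",e,"mid pt",l)
dx=np.clip(e[0]-.1,-.012,.012);N=np.array([.5596,.1997,.060])-dx*Rc[:,0];print("dx",dx)
lower(manip,N,Rc)
manip.command_gripper(.045);p=manip.get_position();print(p,manip.get_width(),manip.get_contact_force())
manip.servo_line(p+[0,0,.15],rate=.2);manip.hold(.3);wrist(manip,"we");t=manip.camera("top");s=manip.camera("scene");print(manip.get_time())
b=s["image"][170:290,180:420];b=cv2.resize(b,(640,320),interpolation=cv2.INTER_CUBIC)[:,:,::-1]
cv2.imwrite("pics/fin.png",np.vstack([cv2.imread("pics/we.png")[40:320],b]))
```

```text
end [ 0.09985577  0.00082099 -0.008     ] mid pt [0.03948678 0.00124891 0.003     ]
dx -0.00014422793210118467
lowered h 0.002 f 4.6472330818734084 z 0.06528175790197505
[0.55940581 0.19970806 0.06489074] 0.04486652698024277 [-0.14506019  0.78665649 -0.35476019]
23.9083
```

View pics/fin.png

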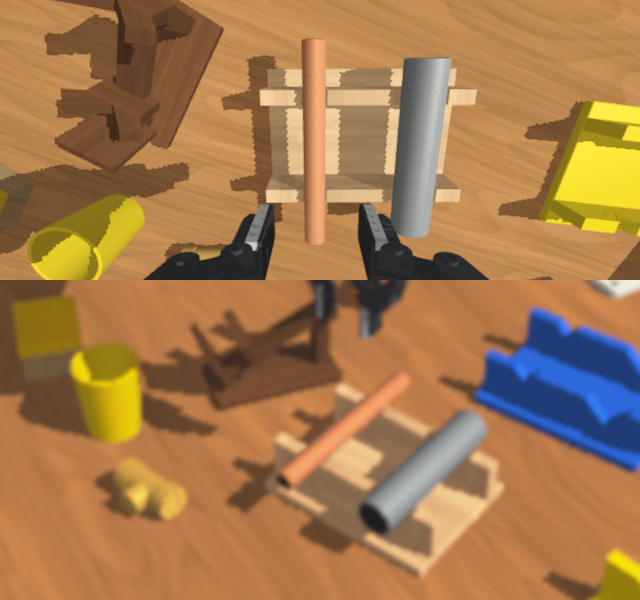

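Both tubes lie level in their notches: copper at col 314 and grey at col 425 in the wrist view, with equal overhang. Both made contact at the same height (TCP z 0.065), which is consistent with being seated, and the bystanders haven't moved. Handing in.

```bash
python3 -c "
from rig import manip
print(manip.get_contact_force(),manip.get_time());print(manip.sign_off())"
```

```text
[-0.09056083  0.67937094 -0.03328827] 23.9083
the job is handed in; nothing more can be done
None
```

The job is handed in at 23.9 s: the fat tube is in the wide notches and the slim tube in the narrow ones of the pale cradle, each lowered under force watch and centred to about 1 mm in the grip, and the last pictures show the other goods undisturbed.

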